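# Open the spares case on the bench and hold its lid up

### The job

First tug the lid of the grey steel spares case upwards by its pull bar to learn whether its catch is holding it; if it is caught, slide the catch paddle all the way outwards to free it. Then lift the lid by its bar to about 45 degrees and finish still holding it up there with the gripper, keeping still, because it falls shut if let go. Leave the things around the case where they are.

Things in the scene. Friction and masses are not known exactly. Their poses are not given: they have to be found in the camera images.
- case: Grey steel case fixed to the bench, 180 (x) by 330 (y) by 90 mm high. Origin on its underside; front (to the robot) at x = -90 mm, back at +90. Tray under the lid: y = -125 to +125 mm; beside it a flat closed deck, y = +125 to +205 mm, top 90 mm high, carries the catch paddle. Axes: x front to back, y towards the deck, z up.
- lid (a joint): Lid angle (rad): 0 shut, grows as its front edge rises, stop 1.25. Steel lid, 0.4 to 0.9 kg, hinge line along case y at case x = 90, z = 90 mm; falls shut from any angle. If caught it rises only about 0.04 rad (9 mm at the bar), then stops hard; whether it is caught cannot be seen and varies.
- bar (a point): Middle of the lid's pull bar: round steel, 12 mm diameter, 100 mm long along case y, standing out in front of the lid on an arm of the same rod at each end (y = +-50 mm); 60 mm free gap between bar and case front, free below to the bench. Lid shut: at case (-156, 0, 94) mm; 246 mm from the hinge line, on whose arc it moves. Axes turn with the lid, y along the bar.
- catch (a joint): Travel of the catch paddle (m): starts at 0 to 0.004 whether or not the lid is caught, grows as it slides outwards (case +y, away from the lid), stop at 0.028. About 2 N of friction; stays where it is left. It pushes back a hidden bolt, sure to be clear of the lid from 0.020 on. Moves easily when nobody pulls on the lid.
- paddle (a point): Middle of the catch paddle: upright steel plate, 26 mm along case x, 10 mm thick along case y, standing on the deck, its top edge 37 mm above it. The point is 20 mm above the deck (110 mm above the bench); at joint value 0 at case x = -60, y = 148 mm. The lid's edge beside it is at y = 122 mm, the lid's top at most 99 mm above the bench. Axes as the case.
- oil: Bystander: white plastic bottle with a black cap, 52 mm diameter, 130 mm tall, upright on the bench beside the case. Origin at the centre of its underside.
- grease: Bystander: low white jar with a grey cap, 68 mm diameter, 55 mm tall. Origin at the centre of its underside.
- carton: Bystander: closed cardboard box, 100 by 75 by 60 mm high. Origin at the centre of its underside.
- driver: Bystander: screwdriver with a pale wooden handle, 180 mm long, lying on the bench. Origin under its middle, x along it.

How it is judged:
By the outcome, as a careful person would: the job done as asked, in the order asked, and still so for the second after the job is handed in, while the arm keeps its last pose, push and grip.
It also fails if it takes over 61 s, if anything falls off the work surface, if the arm or the gripper's body presses on something with over 40 N, if the wrist force passes 120 N, or if a joint passes its speed limit or range.

### The arm

A 6-joint arm with a two-finger parallel gripper is mounted at the origin on the work surface. World frame = base frame: x ahead of the robot, y to its left, z up, the work surface at z = 0. Lengths are in mm, angles in rad, forces in N, time in s.
With the tool pointing down it reaches from about 275 to 750 mm from the base axis. Payload 10.2 kg.
Tool frame: the origin (TCP) lies at the very end of the fingers, on their centre line; the grasp point (between the pads) lies 19 mm behind it (arm.grasp_offset is the distance from the TCP to the grasp point, in mm); x points along the fingers, z is the direction in which the jaws open and shut, and the axes are right-handed (so a half turn about x gives the same grasp; the last joint's range is limited). The gripper opens to 88 mm and grips with 3 to 60 N. Pads are 18 mm wide; open, the fingers measure 123 mm over their backs; the gripper's body (75 mm by 187 mm) begins 45 mm behind the grasp point.
Start: joints at [-1.393, 0.313, 1.498, -0, 1.331, -0.223], TCP at [204.82, -483.405, 238.72] pointing down, gripper open.
Joint ranges: [-2.94, 2.94], [-0.97, 2.17], [0.19, 2.56], [-1.23, 4.37], [0.02, 3.11], [-2.88, 2.88]. Speed limits (rad/s): [2.39, 2.39, 3.01, 3.14, 3.14, 3.14].

### API

Orientations are given as a rotation vector (axis times angle).
In Python, from cell import arm gives the robot as it stands.
- The arm moves only by the tool servo_tool, never from a script. Its argument "increments" is a list of rows, each a list of 4 numbers: the shift along the tool's x, y, z in cm, then the turn about the tool's x in rad. In form: [[dx, dy, dz, spin], ...]. A call has 1 to 5 rows; each row is the pose to reach, as a shift and turn from the pose commanded when the call began, along the tool's axes at that moment; what a row does not reach only later rows make up. A row lasts 1/8 s, in which the tool goes at most 62.5 mm and 10.7 degrees, less where a joint would pass 70% of its speed; a pose out of reach is approached as far as the arm can. A call with a gripper value outside its range is refused whole. "grip" is the opening, from -1 (shut) to 1 (fully open), set as the call begins (left out, the last holds). The fingers move at their own pace and stop on an object; the grip force is fixed at half the most. Time passes only in rows, so rows that repeat a pose let the fingers close. It gives the time, the measured TCP pose, the force and the opening at its end, in the units of the state.
- arm.get_state(): the state, without advancing time (a new reading comes with each control period).
- arm.snapshot(name): name is "scene" or "top"; returns a dict with "frame" (480x640x3 uint8, red, green, blue), "fx", "fy", "cx", "cy" (pixels), "camera_from_world" (4x4, takes a point from world to camera coordinates). Camera axes: x right, y down, z forward; pixel columns grow to the right and rows downward; lengths in mm; the calibration is good to about 2 mm. A picture is of the moment at which its call begins. There is no depth.
- arm.sign_off(): hands the job in, once; it reports no verdict.
The state is a dict: "time_s": time; "q": joint angles; "joint_velocities": joint speeds; "tau": joint torques, N m; "ee_pos": TCP position; "tcp_rot": TCP orientation; "force": force on the tool from outside, world axes, zero at the start; "wrist_torque": the same for the moment, N m; "opening": finger opening in mm.
Only numpy, scipy, OpenCV 4.12 (cv2) and the standard library are available. Lean on these libraries where they do the work, as an engineer would, in place of code of your own. Each camera call takes 0.05 s, during which the arm holds its last target.

## Working session

There is one attempt and no reset: what is moved stays moved. The work goes in short steps, Python scripts to look and compute and a tool call to move; the robot and the scene stay as the last step left them, time stands still between calls to the robot, and variables do not carry over. Pictures are saved under pics/ and viewed, and the job is handed in when it is done.

Besides the shell and the picture viewer there is one more tool, called after "Call:" by a JSON object that holds its "name" and its "arguments". servo_tool: Moves the arm, as the interface text tells. Its arguments: {"type":"object","properties":{"increments":{"type":"array","items":{"type":"array","items":{"type":"number"}}},"grip":{"type":"number"}},"required":["increments"]}

```bash
ls; mkdir -p pics
python3 - <<'E'
from cell import arm
import cv2
s=arm.get_state();print(s)
for n in("scene","top"):
    d=arm.snapshot(n);cv2.imwrite(f"pics/{n}0.png",d["frame"][:,:,::-1])
    print(n,d["fx"],d["fy"],d["cx"],d["cy"],d["camera_from_world"].tolist() if hasattr(d["camera_from_world"],'tolist') else d["camera_from_world"])
print(arm.grasp_offset)
E
```

```text
pics
{'time_s': 0.0, 'q': array([-1.39339544e+00,  3.13445572e-01,  1.49846655e+00, -9.73787271e-06,
        1.33101450e+00, -2.23398918e-01]), 'joint_velocities': array([-0.00053048, -0.00023732, -0.00071256,  0.00076903, -0.00018679,
        0.00167927]), 'tau': array([-2.20286245e-05, -4.02213049e+01, -2.52269572e+01,  6.94624661e-02,
        3.52391344e-02, -8.00108660e-05]), 'ee_pos': array([ 204.77087616, -483.13362386,  238.15224996]), 'tcp_rot': array([ 0.91000916,  1.37351602, -0.90843148]), 'force': array([0.51102384, 0.77738037, 0.39124881]), 'wrist_torque': array([ 0.04771045, -0.00675791, -0.02684848]), 'opening': 88.37262433144419}
scene 565.6494800904693 565.6494800904693 317.6036775838656 246.81774067640936 [[0.48571802901723804, 0.8739175462998056, 0.01860426179499426, -268.89636955960293], [0.6703642680124193, -0.35875667503823716, -0.6495424514900331, -306.17092267196114], [-0.5609721423206169, 0.32796611164087647, -0.7600976813248292, 1544.8893036640864], [0.0, 0.0, 0.0, 1.0]]
top 475.91715116779716 475.91715116779716 324.7350855639502 238.15926203762052 [[-0.02580232354904057, -0.9996658771706335, -0.001540818009554041, -6.883025357770188], [-0.9844707906205565, 0.025677792378919578, -0.17366033914939144, 583.8955413855392], [0.17364188007046907, -0.0029639499343006464, -0.9848044031615516, 962.5606211880471], [0.0, 0.0, 0.0, 1.0]]
18.700000000000003
```

View pics/scene0.png

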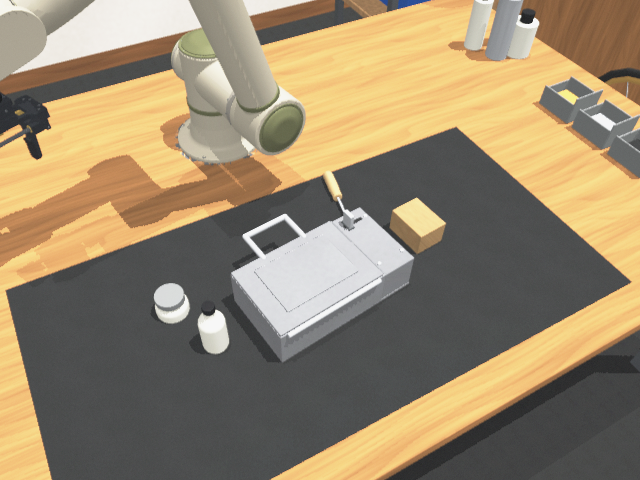

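View pics/top0.png

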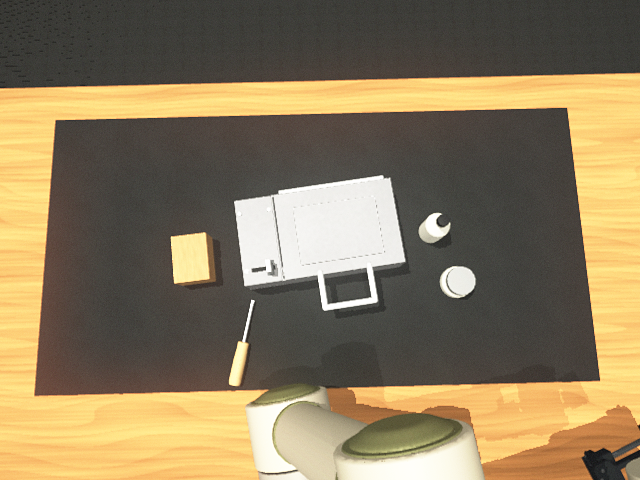

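The top view shows the bar near px (350,304), the paddle near (265,268), the driver at (242,345), the bottle at (435,228), the jar at (458,282) and the carton at (193,258). I'll enlarge it next.

Run:
```python
import cv2
a=cv2.imread("pics/top0.png");cv2.imwrite("pics/topc.png",cv2.resize(a[165:325,220:420],None,fx=4,fy=4,interpolation=cv2.INTER_CUBIC)[:600])
a=cv2.imread("pics/scene0.png");cv2.imwrite("pics/scenec.png",cv2.resize(a[205:355,225:425],None,fx=4,fy=4,interpolation=cv2.INTER_CUBIC))
```

```text
(no output)
```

View pics/topc.png

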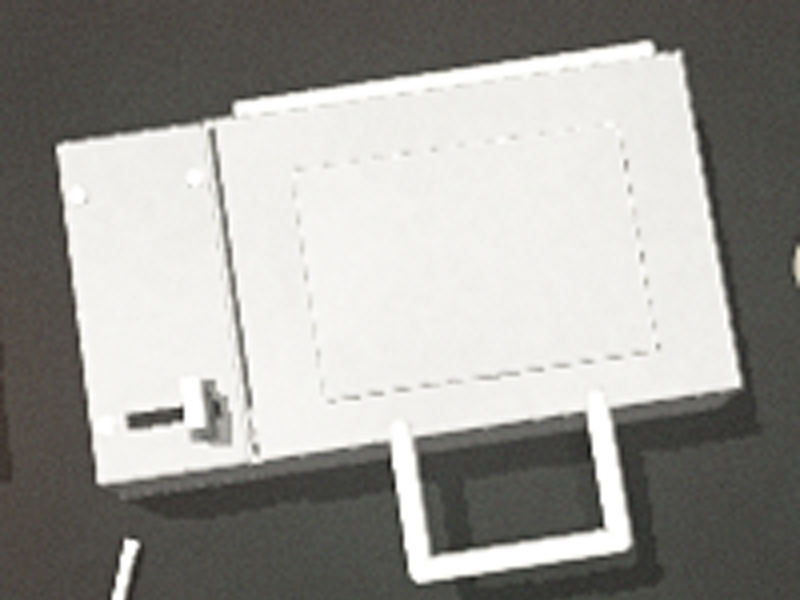

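View pics/scenec.png

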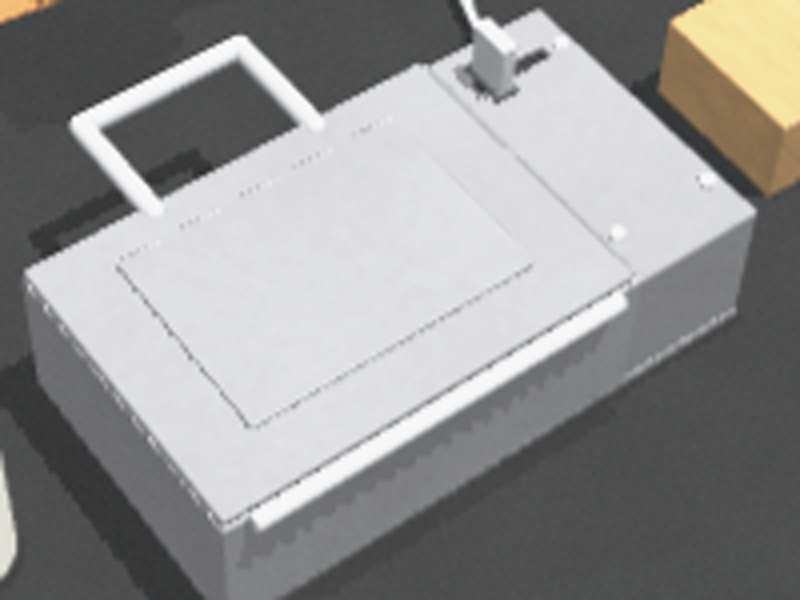

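```bash
cat > h.py <<'E'
import numpy as np
from scipy.optimize import least_squares
from scipy.spatial.transform import Rotation as R
C={'scene':(565.649,317.604,246.818,np.array([[0.48571802901723804, 0.8739175462998056, 0.01860426179499426, -268.89636955960293], [0.6703642680124193, -0.35875667503823716, -0.6495424514900331, -306.17092267196114], [-0.5609721423206169, 0.32796611164087647, -0.7600976813248292, 1544.8893036640864]])),
'top':(475.917,324.735,238.159,np.array([[-0.02580232354904057, -0.9996658771706335, -0.001540818009554041, -6.883025357770188], [-0.9844707906205565, 0.025677792378919578, -0.17366033914939144, 583.8955413855392], [0.17364188007046907, -0.0029639499343006464, -0.9848044031615516, 962.5606211880471]]))}
def proj(c,p):
    f,cx,cy,M=C[c]; q=M[:,:3]@p+M[:,3]; return np.array([f*q[0]/q[2]+cx,f*q[1]/q[2]+cy])
def W(P,p):
    c,s=np.cos(P[2]),np.sin(P[2]); return np.array([P[0]+c*p[0]-s*p[1],P[1]+s*p[0]+c*p[1],p[2]])
E
cat > fit.py <<'E'
from h import *
F=[('top',(90,205,90),(57,147)),('top',(-90,205,90),(98,485)),('top',(-156,50,94),(422,568)),('top',(-156,-50,94),(618,540)),
('scene',(-156,-50,94),(86,126)),('scene',(-156,50,94),(240,46)),('scene',(-90,205,90),(540,10)),('scene',(90,205,90),(755,212))]
off={'top':(220,165),'scene':(225,205)}
def px(c,u): return (np.array(u)+.5)/4-.5+np.array(off[c])
def res(P): return np.concatenate([proj(c,W(P,np.array(p,float)))-px(c,u) for c,p,u in F])
s=least_squares(res,[450,0,0.1],x_scale=[100,100,1]);P=s.x;print(P,np.degrees(P[2]));print(s.fun.reshape(-1,2).round(2))
for c,u in (('top',(197,408)),('scene',(497,40))):
    k=least_squares(lambda t:proj(c,W(P,np.array([t[0],t[1],127.])))-px(c,u),[-60,150]);print(c,'paddle top case xy',k.x)
print('bar',W(P,np.array([-156,0,94.])),'paddle',W(P,np.array([-60,148,110.])))
E
python3 fit.py
```

```text
[ 5.98328625e+02 -4.97385717e+01  1.22034432e-01] 6.992057916557152
[[-0.02 -1.69]
 [-0.03 -0.3 ]
 [ 0.    0.19]
 [ 0.63 -0.28]
 [-1.34 -0.5 ]
 [-0.07 -0.4 ]
 [-0.15 -1.59]
 [ 1.17 -0.78]]
top paddle top case xy [-64.2120576  147.06695053]
scene paddle top case xy [-54.94207167 144.81199209]
bar [443.48879161 -68.7287263   94.        ] paddle [520.75854251  89.85685185 110.        ]
```

```bash
cat >> h.py <<'E'
P=np.array([598.3,-49.7,0.122])
def plan(*targets,spinto=None):
    """targets in case mm (TCP); prints increments in cm"""
    from cell import arm
    s=arm.get_state(); Rm=R.from_rotvec(s['tcp_rot']).as_matrix()
    a=W(P,np.zeros(3)); c,sn=np.cos(P[2]),np.sin(P[2]); B=np.array([[c,-sn,0],[sn,c,0],[0,0,1]])
    print('t',s['time_s'].__round__(2),'case tcp',(B.T@(s['ee_pos']-a)).round(1),'F case',(B.T@s['force']).round(1),'open',round(s['opening'],1))
    print('tool axes in case (cols)\n',(B.T@Rm).round(3))
    zc=(B.T@Rm)[:,2]; xc=(B.T@Rm)[:,0]
    # spin to align tool z with +-case x
    for sg in(1,-1):
        d=np.array([sg,0,0.]); ang=np.arctan2(np.dot(np.cross(zc,d),xc),np.dot(zc,d)); print('spin for z=%+d x: %.3f'%(sg,ang), 'q6',s['q'][5].round(3))
    for t in targets: print(t,'->',(Rm.T@(W(P,np.array(t,float))-s['ee_pos'])/10).round(2))
E
python3 -c "
from h import *
plan((-156,0,150),(-156,0,76))"
```

```text
t 0.1 case tcp [-443.4 -382.4  238.2] F case [ 0.7 -0.2  0.7] open 88.1
tool axes in case (cols)
 [[-0.     0.961  0.275]
 [ 0.001  0.275 -0.961]
 [-1.     0.    -0.001]]
spin for z=+1 x: -1.292 q6 -0.223
spin for z=-1 x: 1.850 q6 -0.223
(-156, 0, 150) -> [  8.86  38.15 -28.84]
(-156, 0, 76) -> [ 16.26  38.15 -28.83]
```

Call:
{"name": "servo_tool", "arguments": {"increments": [[0.5,4.2,-3.2,-0.14],[1,8.4,-6.4,-0.28],[1.5,12.6,-9.6,-0.42],[2,16.8,-12.8,-0.56],[2.5,21,-16,-0.7]], "grip": 0.2}}

```text
time_s: 0.72
ee_pos: [336.2, -252.5, 213.5]
tcp_rot: [0.365, 1.54, -0.365]
force: [1.2, -1.1, -0.4]
opening: 52.9
```

```bash
python3 -c "
from h import *
plan((-156,0,150),(-156,0,76))"
```

```text
t 0.72 case tcp [-284.8 -169.4  213.5] F case [ 1.  -1.3 -0.4] open 52.9
tool axes in case (cols)
 [[-0.     0.555  0.832]
 [ 0.     0.832 -0.555]
 [-1.     0.    -0.   ]]
spin for z=+1 x: -0.588 q6 -0.459
spin for z=-1 x: 2.554 q6 -0.459
(-156, 0, 150) -> [ 6.35 21.24  1.33]
(-156, 0, 76) -> [13.75 21.24  1.33]
```

Call:
{"name": "servo_tool", "arguments": {"increments": [[1.2,4.4,0.3,-0.15],[2.4,8.7,0.6,-0.3],[3.6,13,0.9,-0.45],[4.8,17,1.1,-0.588],[6.3,21.2,1.3,-0.588]]}}

```text
time_s: 1.35
ee_pos: [443.9, -69.8, 150.3]
tcp_rot: [-0.094, 1.569, 0.094]
force: [1.1, 0.1, 0.5]
opening: 52.6
```

Call:
{"name": "servo_tool", "arguments": {"increments": [[0,0,0,0]]}}

```text
time_s: 1.48
ee_pos: [443.4, -69.0, 149.6]
tcp_rot: [-0.094, 1.571, 0.096]
force: [-0.7, -0.1, 1.0]
opening: 53.0
```

Run:
```python
from h import *
plan((-156,0,150),(-156,0,76))
from cell import arm
import cv2
for n in("scene","top"):
    d=arm.snapshot(n);f=d["frame"][:,:,::-1]
    f=f[180:330,200:400] if n=='scene' else f[165:365,240:480]
    cv2.imwrite(f"pics/{n}1.png",cv2.resize(f,None,fx=3,fy=3,interpolation=cv2.INTER_CUBIC))
```

```text
t 1.48 case tcp [-156.1   -0.3  149.6] F case [-0.7 -0.   1. ] open 53.0
tool axes in case (cols)
 [[-0.002  0.     1.   ]
 [ 0.001  1.    -0.   ]
 [-1.     0.001 -0.002]]
spin for z=+1 x: -0.000 q6 -0.538
spin for z=-1 x: 3.141 q6 -0.538
(-156, 0, 150) -> [-0.04  0.03  0.01]
(-156, 0, 76) -> [7.36 0.02 0.03]
```

View pics/scene1.png

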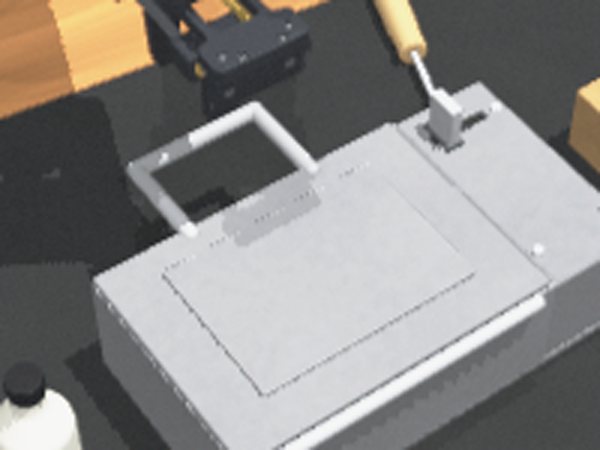

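View pics/top1.png

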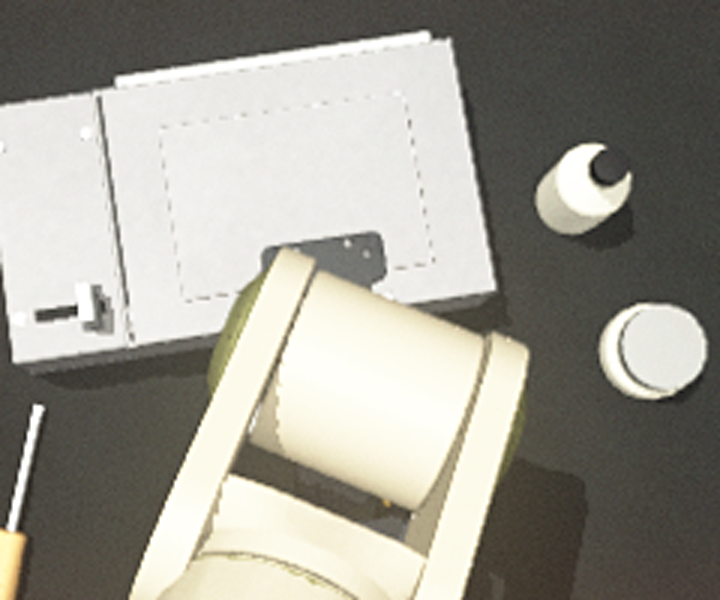

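The scene view shows the gripper centred over the bar, between its arms, at crop px (240,100). The bottle and jar are clear of it. I'll descend next.

Call:
{"name": "servo_tool", "arguments": {"increments": [[2,0,0,0],[4,0,0,0],[6,0,0,0],[7.4,0,0,0],[7.4,0,0,0]]}}

```text
time_s: 2.2
ee_pos: [443.0, -71.5, 76.4]
tcp_rot: [-0.091, 1.57, 0.092]
force: [0.1, -1.1, -0.2]
opening: 52.8
```

Call:
{"name": "servo_tool", "arguments": {"increments": [[0,0,0,0],[0,0,0,0],[0,0,0,0],[0,0,0,0]], "grip": -1}}

```text
time_s: 2.7
ee_pos: [443.4, -71.0, 76.9]
tcp_rot: [-0.093, 1.569, 0.093]
force: [0.4, -0.5, -0.9]
opening: 15.1
```

Call:
{"name": "servo_tool", "arguments": {"increments": [[0,0,0,0],[0,0,0,0],[0,0,0,0]]}}

```text
time_s: 3.08
ee_pos: [443.0, -71.0, 76.7]
tcp_rot: [-0.093, 1.57, 0.093]
force: [-5.3, -0.8, 2.8]
opening: 10.5
```

Run:
```python
from h import *
plan((-156,0,76))
```

```text
t 3.08 case tcp [-156.7   -2.3   76.7] F case [-5.4 -0.1  2.8] open 10.5
tool axes in case (cols)
 [[-0.001  0.004  1.   ]
 [ 0.     1.    -0.004]
 [-1.     0.    -0.001]]
spin for z=+1 x: -0.004 q6 -0.539
spin for z=-1 x: 3.138 q6 -0.539
(-156, 0, 76) -> [0.07 0.23 0.07]
```

Call:
{"name": "servo_tool", "arguments": {"increments": [[-0.2,0,0,0],[-0.4,0,0,0],[-0.6,0,0,0],[-0.6,0,0,0]]}}

```text
time_s: 3.58
ee_pos: [443.2, -71.0, 82.7]
tcp_rot: [-0.093, 1.569, 0.093]
force: [-3.4, -2.8, -3.5]
opening: 10.4
```

Call:
{"name": "servo_tool", "arguments": {"increments": [[-0.2,0,0,0],[-0.4,0,0,0],[-0.4,0,0,0]]}}

```text
time_s: 3.95
ee_pos: [443.3, -71.0, 86.3]
tcp_rot: [-0.092, 1.569, 0.093]
force: [1.6, -2.5, -13.5]
opening: 10.4
```

Call:
{"name": "servo_tool", "arguments": {"increments": [[-0.2,0,0,0],[-0.2,0,0,0]]}}

```text
time_s: 4.2
ee_pos: [443.2, -70.9, 87.2]
tcp_rot: [-0.092, 1.569, 0.093]
force: [8.5, -3.3, -31.4]
opening: 10.4
```

Call:
{"name": "servo_tool", "arguments": {"increments": [[-0.2,0,0,0],[-0.2,0,0,0]]}}

```text
time_s: 4.45
ee_pos: [443.2, -70.7, 88.5]
tcp_rot: [-0.091, 1.569, 0.093]
force: [11.6, -3.2, -41.4]
opening: 10.9
```

The lid is caught: the force jumped from about 4 N to 41 N after 9–11 mm of rise. I'll lower it and let go.

Call:
{"name": "servo_tool", "arguments": {"increments": [[0.4,0,0,0],[0.9,0,0,0],[1.3,0,0,0],[1.3,0,0,0]]}}

```text
time_s: 4.95
ee_pos: [443.0, -70.8, 77.9]
tcp_rot: [-0.092, 1.57, 0.093]
force: [-5.2, 0.7, -2.9]
opening: 11.1
```

Call:
{"name": "servo_tool", "arguments": {"increments": [[0,0,0,0],[0,0,0,0],[0,0,0,0]], "grip": 0.2}}

```text
time_s: 5.32
ee_pos: [443.9, -71.2, 78.1]
tcp_rot: [-0.093, 1.567, 0.092]
force: [0.0, -0.5, -0.1]
opening: 38.8
```

Call:
{"name": "servo_tool", "arguments": {"increments": [[-2,0,0,0],[-5,0,0,0],[-8,0,0,0],[-8,0,0,0]]}}

```text
time_s: 5.82
ee_pos: [444.4, -71.4, 159.4]
tcp_rot: [-0.094, 1.565, 0.091]
force: [-0.2, -0.4, -0.7]
opening: 52.8
```

Run:
```python
from h import *
plan((-60,118,158),(-60,124,108),(-60,162,108))
from cell import arm
import cv2
for n in("scene","top"):
    d=arm.snapshot(n);f=d["frame"][:,:,::-1]
    f=f[180:330,200:400] if n=='scene' else f[165:365,240:480]
    cv2.imwrite(f"pics/{n}2.png",cv2.resize(f,None,fx=3,fy=3,interpolation=cv2.INTER_CUBIC))
```

```text
t 5.83 case tcp [-155.4   -2.8  159.4] F case [-0.3 -0.4 -0.7] open 52.8
tool axes in case (cols)
 [[ 0.004  0.004  1.   ]
 [-0.002  1.    -0.004]
 [-1.    -0.002  0.004]]
spin for z=+1 x: -0.004 q6 -0.539
spin for z=-1 x: 3.138 q6 -0.539
(-60, 118, 158) -> [ 0.15 12.12  9.5 ]
(-60, 124, 108) -> [ 5.14 12.73  9.47]
(-60, 162, 108) -> [ 5.14 16.53  9.46]
```

View pics/scene2.png

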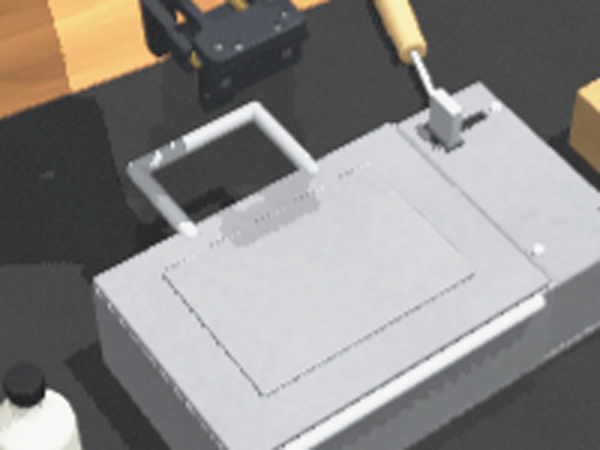

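The lid is shut again, with the bar back at crop px (195,140), and the paddle hasn't moved (445,115). I'll close the fingers and go to the lid side of the paddle.

Call:
{"name": "servo_tool", "arguments": {"increments": [[0.2,3,2.4,0],[0.2,6,4.8,0],[0.2,9,7.2,0],[0.2,12.1,9.5,0],[0.2,12.1,9.5,0]], "grip": -1}}

```text
time_s: 6.55
ee_pos: [523.4, 61.9, 154.0]
tcp_rot: [-0.094, 1.571, 0.095]
force: [0.1, 0.1, -0.7]
opening: 5.0
```

Call:
{"name": "servo_tool", "arguments": {"increments": [[0,0,0,0],[0,0,0,0],[0,0,0,0]]}}

```text
time_s: 6.92
ee_pos: [523.3, 59.6, 155.7]
tcp_rot: [-0.092, 1.569, 0.092]
force: [-0.5, -0.3, -0.1]
opening: 0.4
```

Run:
```python
from h import *
plan((-60,122,108),(-60,162,108))
from cell import arm
import cv2
for n in("scene","top"):
    d=arm.snapshot(n);f=d["frame"][:,:,::-1]
    f=f[150:300,240:440] if n=='scene' else f[165:365,200:440]
    cv2.imwrite(f"pics/{n}3.png",cv2.resize(f,None,fx=3,fy=3,interpolation=cv2.INTER_CUBIC))
```

```text
t 6.92 case tcp [-61.2 117.7 155.7] F case [-0.5 -0.2 -0.1] open 0.4
tool axes in case (cols)
 [[-0.     0.005  1.   ]
 [-0.     1.    -0.005]
 [-1.    -0.    -0.   ]]
spin for z=+1 x: -0.005 q6 -0.226
spin for z=-1 x: 3.137 q6 -0.226
(-60, 122, 108) -> [4.77 0.43 0.11]
(-60, 162, 108) -> [4.77 4.43 0.09]
```

View pics/scene3.png

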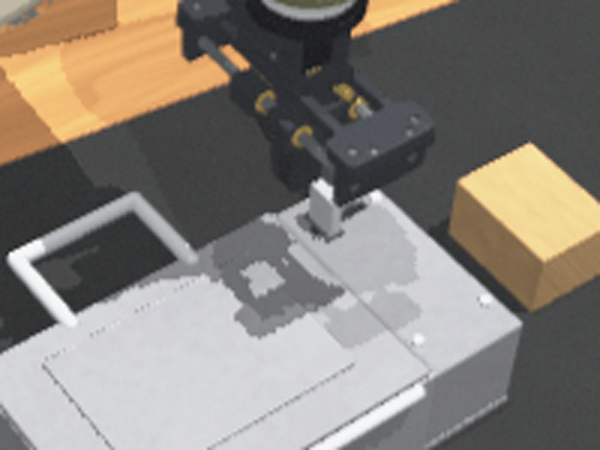

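The paddle's at crop px (325,207), and the closed fingers are above it on the lid side. I'll descend to z = 108 mm, above the lid top.

Call:
{"name": "servo_tool", "arguments": {"increments": [[1.5,0.2,0,0],[3,0.3,0,0],[4.2,0.4,0.1,0],[4.7,0.4,0.1,0],[4.7,0.4,0.1,0]]}}

```text
time_s: 7.65
ee_pos: [523.9, 64.4, 108.4]
tcp_rot: [-0.093, 1.569, 0.093]
force: [-0.5, -0.6, 0.2]
opening: 0.4
```

Call:
{"name": "servo_tool", "arguments": {"increments": [[0,0.4,0,0],[0,0.8,0,0],[0,1.2,0,0],[0,1.6,0,0],[0,2,0,0]]}}

```text
time_s: 8.28
ee_pos: [521.7, 84.4, 108.9]
tcp_rot: [-0.093, 1.568, 0.092]
force: [-0.2, -2.7, 1.9]
opening: 0.1
```

Run:
```python
from h import *
plan((-60,162,108))
```

```text
t 8.28 case tcp [-59.7 142.4 108.9] F case [-0.5 -2.7  1.9] open 0.1
tool axes in case (cols)
 [[ 0.     0.004  1.   ]
 [-0.     1.    -0.004]
 [-1.    -0.     0.   ]]
spin for z=+1 x: -0.004 q6 -0.179
spin for z=-1 x: 3.138 q6 -0.179
(-60, 162, 108) -> [ 0.09  1.96 -0.04]
```

Contact, with about 2.7 N, matching the paddle's friction. I'll keep pushing to the stop.

Call:
{"name": "servo_tool", "arguments": {"increments": [[0,0.4,0,0],[0,0.8,0,0],[0,1.2,0,0],[0,1.5,0,0],[0,1.7,0,0]]}}

```text
time_s: 8.9
ee_pos: [519.6, 101.3, 108.7]
tcp_rot: [-0.093, 1.569, 0.093]
force: [0.2, -2.1, 2.0]
opening: 0.6
```

Call:
{"name": "servo_tool", "arguments": {"increments": [[0,0.2,0,0],[0,0.3,0,0],[0,0.3,0,0]]}}

```text
time_s: 9.28
ee_pos: [519.5, 102.1, 108.8]
tcp_rot: [-0.096, 1.569, 0.09]
force: [0.5, -15.3, 2.9]
opening: 0.3
```

The force rose to 15 N at TCP y ≈ 160 mm, so the paddle is at its stop. I'll back off, rise and check by picture.

Call:
{"name": "servo_tool", "arguments": {"increments": [[0,-0.8,0,0],[0,-1.5,0,0],[-2,-1.8,0,0],[-5,-2,0,0],[-5,-2,0,0]]}}

```text
time_s: 9.9
ee_pos: [522.4, 84.2, 160.3]
tcp_rot: [-0.092, 1.565, 0.093]
force: [-0.3, -0.5, -0.4]
opening: 0.9
```

Run:
```python
from h import *
plan((-156,-1,160))
from cell import arm
import cv2
for n in("scene","top"):
    d=arm.snapshot(n);f=d["frame"][:,:,::-1]
    f=f[150:300,240:440] if n=='scene' else f[165:365,200:440]
    cv2.imwrite(f"pics/{n}4.png",cv2.resize(f,None,fx=3,fy=3,interpolation=cv2.INTER_CUBIC))
```

```text
t 9.9 case tcp [-59.  142.2 160.3] F case [-0.3 -0.4 -0.4] open 0.9
tool axes in case (cols)
 [[ 0.004  0.004  1.   ]
 [-0.     1.    -0.004]
 [-1.    -0.     0.004]]
spin for z=+1 x: -0.004 q6 -0.18
spin for z=-1 x: 3.137 q6 -0.18
(-156, -1, 160) -> [ -0.   -14.36  -9.64]
```

View pics/scene4.png

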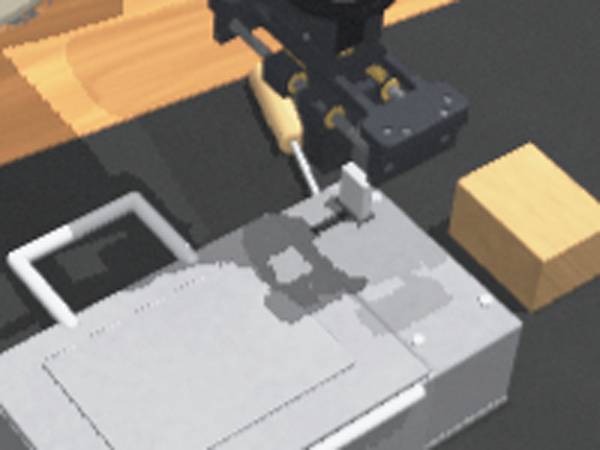

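The paddle's now at the outer end of its slot (crop px (353,190), with the slot open on the lid side), and the driver and carton haven't moved. I'll go back to the bar.

Call:
{"name": "servo_tool", "arguments": {"increments": [[0,-3.6,-2.4,0],[0,-7.2,-4.8,0],[0,-10.8,-7.2,0],[0,-14.4,-9.6,0],[0,-14.4,-9.6,0]], "grip": 0.2}}

```text
time_s: 10.62
ee_pos: [442.0, -71.4, 157.7]
tcp_rot: [-0.089, 1.571, 0.091]
force: [-0.1, -0.1, 0.0]
opening: 48.7
```

Call:
{"name": "servo_tool", "arguments": {"increments": [[0,0,0,0],[0,0,0,0]]}}

```text
time_s: 10.88
ee_pos: [443.4, -69.2, 158.3]
tcp_rot: [-0.093, 1.569, 0.094]
force: [-0.4, -0.2, 0.2]
opening: 52.8
```

Run:
```python
from h import *
plan((-156,0,76))
```

```text
t 10.88 case tcp [-156.1   -0.5  158.3] F case [-0.4 -0.2  0.2] open 52.8
tool axes in case (cols)
 [[-0.001  0.003  1.   ]
 [ 0.001  1.    -0.003]
 [-1.     0.001 -0.001]]
spin for z=+1 x: -0.003 q6 -0.536
spin for z=-1 x: 3.139 q6 -0.536
(-156, 0, 76) -> [8.23 0.04 0.01]
```

Call:
{"name": "servo_tool", "arguments": {"increments": [[2.5,0,0,0],[5,0,0,0],[7,0,0,0],[8.3,0,-0.1,0],[8.3,0,-0.1,0]]}}

```text
time_s: 11.5
ee_pos: [442.0, -69.7, 75.2]
tcp_rot: [-0.093, 1.57, 0.094]
force: [-0.3, 1.0, -0.1]
opening: 52.6
```

Call:
{"name": "servo_tool", "arguments": {"increments": [[0,0,0,0],[0,0,0,0],[0,0,0,0],[0,0,0,0],[0,0,0,0]], "grip": -1}}

```text
time_s: 12.12
ee_pos: [442.9, -70.2, 75.9]
tcp_rot: [-0.093, 1.567, 0.092]
force: [4.5, 2.3, -0.2]
opening: 10.7
```

Call:
{"name": "servo_tool", "arguments": {"increments": [[0,0,0,0],[0,0,0,0],[0,0,0,0]]}}

```text
time_s: 12.5
ee_pos: [442.9, -70.2, 75.9]
tcp_rot: [-0.093, 1.567, 0.092]
force: [4.8, 2.3, -1.8]
opening: 10.7
```

Run:
```python
from h import *
plan()
a0=np.arctan2(4,246);r=246
for th in np.arange(0,.80,.05): print(round(th,2),'dx(up is neg) %.2f dz %.2f'%(-(r*np.sin(a0+th)-4)/10,(246-r*np.cos(a0+th))/10))
```

```text
t 12.5 case tcp [-156.8   -1.4   75.9] F case [ 5.1  1.7 -1.8] open 10.7
tool axes in case (cols)
 [[ 0.002  0.004  1.   ]
 [-0.     1.    -0.004]
 [-1.    -0.     0.002]]
spin for z=+1 x: -0.004 q6 -0.538
spin for z=-1 x: 3.137 q6 -0.538
0.0 dx(up is neg) 0.00 dz 0.00
0.05 dx(up is neg) -1.23 dz 0.05
0.1 dx(up is neg) -2.45 dz 0.17
0.15 dx(up is neg) -3.67 dz 0.34
0.2 dx(up is neg) -4.88 dz 0.57
0.25 dx(up is neg) -6.07 dz 0.87
0.3 dx(up is neg) -7.25 dz 1.22
0.35 dx(up is neg) -8.41 dz 1.63
0.4 dx(up is neg) -9.55 dz 2.10
0.45 dx(up is neg) -10.66 dz 2.63
0.5 dx(up is neg) -11.74 dz 3.21
0.55 dx(up is neg) -12.80 dz 3.84
0.6 dx(up is neg) -13.82 dz 4.53
0.65 dx(up is neg) -14.80 dz 5.26
0.7 dx(up is neg) -15.75 dz 6.05
0.75 dx(up is neg) -16.66 dz 6.88
```

Call:
{"name": "servo_tool", "arguments": {"increments": [[-0.3,0,0,0],[-0.6,0,0,0],[-0.9,0,0,0],[-1.2,0,0,0],[-1.2,0,0,0]]}}

```text
time_s: 13.12
ee_pos: [443.3, -70.1, 88.0]
tcp_rot: [-0.093, 1.566, 0.092]
force: [8.1, 2.7, -4.0]
opening: 10.5
```

Call:
{"name": "servo_tool", "arguments": {"increments": [[-0.4,0,0,0],[-0.8,0.0,0.1,0],[-1.2,0,0.1,0],[-1.2,0,0.1,0]]}}

```text
time_s: 13.62
ee_pos: [444.4, -70.0, 100.0]
tcp_rot: [-0.093, 1.566, 0.092]
force: [10.3, 2.5, -4.9]
opening: 10.7
```

Call:
{"name": "servo_tool", "arguments": {"increments": [[-0.6,0,0.2,0],[-1.2,0,0.3,0],[-2.4,0,0.6,0],[-3.6,0,0.85,0],[-3.6,0,0.85,0]]}}

```text
time_s: 14.25
ee_pos: [451.7, -69.0, 136.5]
tcp_rot: [-0.093, 1.569, 0.093]
force: [-1.9, -2.5, -3.2]
opening: 10.1
```

Run:
```python
from h import *
plan()
```

```text
t 14.25 case tcp [-147.9   -1.3  136.5] F case [-2.2 -2.3 -3.2] open 10.1
tool axes in case (cols)
 [[ 0.     0.004  1.   ]
 [-0.     1.    -0.004]
 [-1.    -0.     0.   ]]
spin for z=+1 x: -0.004 q6 -0.527
spin for z=-1 x: 3.138 q6 -0.527
```

Call:
{"name": "servo_tool", "arguments": {"increments": [[-1.2,0,0.35,0],[-2.35,0,0.75,0],[-3.5,0,1.2,0],[-4.6,0,1.75,0],[-4.6,0,1.75,0]]}}

```text
time_s: 14.88
ee_pos: [470.1, -66.8, 182.7]
tcp_rot: [-0.093, 1.566, 0.093]
force: [5.6, -0.4, -6.6]
opening: 9.9
```

Run:
```python
from h import *
plan()
```

```text
t 14.88 case tcp [-129.4   -1.4  182.7] F case [ 5.5 -1.1 -6.6] open 9.9
tool axes in case (cols)
 [[ 0.002  0.004  1.   ]
 [-0.     1.    -0.004]
 [-1.    -0.     0.002]]
spin for z=+1 x: -0.004 q6 -0.508
spin for z=-1 x: 3.138 q6 -0.508
```

Call:
{"name": "servo_tool", "arguments": {"increments": [[-1.1,0,0.65,0],[-2.15,0,1.3,0],[-3.15,0,1.95,0],[-4.15,0,2.7,0],[-4.15,0,2.7,0]]}}

```text
time_s: 15.5
ee_pos: [497.3, -63.3, 223.6]
tcp_rot: [-0.092, 1.566, 0.093]
force: [9.9, 2.4, -12.1]
opening: 9.8
```

Run:
```python
from h import *
plan()
```

```text
t 15.5 case tcp [-101.9   -1.2  223.6] F case [ 10.1   1.2 -12.1] open 9.8
tool axes in case (cols)
 [[ 0.003  0.004  1.   ]
 [ 0.     1.    -0.004]
 [-1.     0.     0.003]]
spin for z=+1 x: -0.004 q6 -0.48
spin for z=-1 x: 3.138 q6 -0.48
```

Call:
{"name": "servo_tool", "arguments": {"increments": [[-0.8,0,0.9,0],[-1.6,0,1.7,0],[-2.3,0,2.35,0],[-2.3,0,2.35,0],[-2.3,0,2.35,0]]}}

```text
time_s: 16.12
ee_pos: [518.8, -60.7, 246.2]
tcp_rot: [-0.092, 1.57, 0.093]
force: [-3.7, 4.2, -0.6]
opening: 10.1
```

Call:
{"name": "servo_tool", "arguments": {"increments": [[0,0,0,0],[0,0,0,0],[0,0,0,0],[0,0,0,0]]}}

```text
time_s: 16.62
ee_pos: [518.7, -60.7, 246.1]
tcp_rot: [-0.092, 1.57, 0.093]
force: [-3.5, 3.9, -0.1]
opening: 9.5
```

Run:
```python
from h import *
plan()
from cell import arm
s=arm.get_state();p=s['ee_pos']; print(s['joint_velocities'].round(4))
B=np.array([[np.cos(P[2]),np.sin(P[2])],[-np.sin(P[2]),np.cos(P[2])]])
x=(B@(p[:2]-P[:2]))[0];z=p[2]+18.7
print('angle deg, radius if bar at grasp pt',np.degrees(np.arctan2(z-90,90-x))-.93,np.hypot(z-90,90-x))
import cv2
for n in("scene","top"):
    d=arm.snapshot(n);f=d["frame"][:,:,::-1]
    cv2.imwrite(f"pics/{n}5.png",f)
    if n=='scene': cv2.imwrite("pics/scene5c.png",cv2.resize(f[100:300,200:440],None,fx=3,fy=3,interpolation=cv2.INTER_CUBIC))
```

```text
t 16.62 case tcp [-80.4  -1.3 246.1] F case [-3.   4.3 -0.1] open 9.5
tool axes in case (cols)
 [[-0.001  0.004  1.   ]
 [ 0.001  1.    -0.004]
 [-1.     0.001 -0.001]]
spin for z=+1 x: -0.004 q6 -0.459
spin for z=-1 x: 3.138 q6 -0.459
[-0.0004 -0.0006 -0.0002  0.0003  0.0005  0.0005]
angle deg, radius if bar at grasp pt 44.807700046577544 244.09471330737261
```

View pics/scene5c.png

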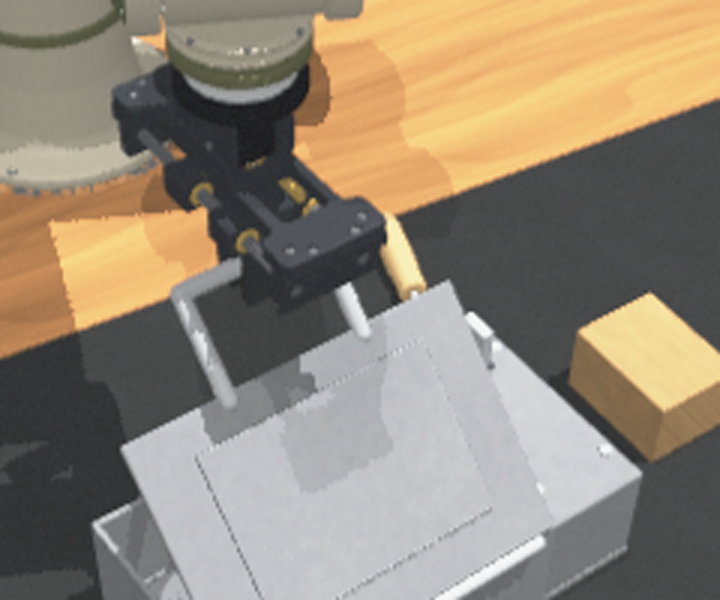

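View pics/top5.png

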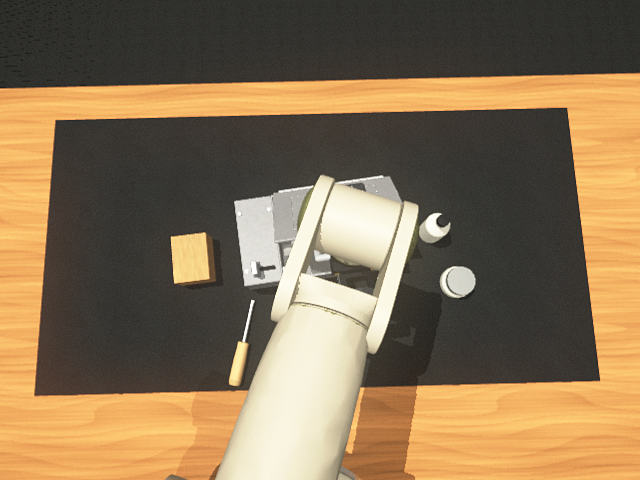

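The scene view shows the lid held open, with its front corners at crop px (124,450) and (447,282). The other objects are where they started. I'll check the angle from these corners.

Run:
```python
from h import *
pts=[((-122),(124,450)),((122),(447,282))]
for x in(-88,-92):
  def res(t):
    r=[]
    for y,u in pts:
        a,h=90-x,8.; c,s=np.cos(t[0]),np.sin(t[0])
        p=np.array([90-(a*c)+h*s, y, 90+a*s+h*c])
        r.append(proj('scene',W(P,p))-((np.array(u)+.5)/3-.5+np.array([200,100])))
    return np.concatenate(r)
  k=least_squares(res,[.7]);print(x,np.degrees(k.x),k.fun.round(1))
plan()
```

```text
-88 [43.30191416] [-0.7 -0.9  0.5 -0.3]
-92 [44.38468419] [-1.1 -2.9  0.5 -2.4]
t 16.73 case tcp [-80.4  -1.3 246.1] F case [-3.5  4.1 -1.1] open 9.6
tool axes in case (cols)
 [[-0.001  0.004  1.   ]
 [ 0.001  1.    -0.004]
 [-1.     0.001 -0.001]]
spin for z=+1 x: -0.004 q6 -0.459
spin for z=-1 x: 3.138 q6 -0.459
```

The angle comes out at 43–45° both ways, and the arm is still with a steady grip, so I'm handing in.

Run:
```python
from cell import arm
print(arm.sign_off())
```

```text
the job is handed in; nothing more can be done
None
```

The lid is open at about 45° and the gripper is still holding its bar. I handed the job in at about 16.7 s; no verdict came back.

- **Tug:** I pulled the lid up by its bar and it stopped hard after 9–11 mm. The force climbed to about 41 N, so it was caught. That is the measured wrist force while pulling the gripped bar, and it stayed well under the 120 N limit.
- **Catch:** I lowered the lid and let go, then pushed the paddle outwards until it hit its stop at about 15 N. The picture showed it at the outer end of its slot.
- **Lift:** I gripped the bar again and the lid rose freely along its arc.

**Last checks:**
- **Angle:** the tool position gives 44.8° and the camera view of the lid's front corners gives 43–44°, so the two differ by 1–2°.
- **Radius:** the bar's distance from the hinge came out at 244 mm instead of 246 mm, within calibration error.
- **Holding:** the arm was still, the force was about 5 N and the grip was closed on the bar.
- **Surroundings:** the bottle, jar, carton and screwdriver looked unmoved in the pictures. I compared them by eye and did not measure them.

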